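Unstack the cogs onto their storage pads

ROBOT

A 7-joint arm with a two-finger parallel gripper is mounted at the origin on a cart in front of the work surface, level with it; the furniture and walls round the work are solid. World frame = base frame: x ahead of the robot, y to its left, z up, the work surface at z = 0. Lengths are in mm, angles in rad, forces in N, time in s.
With the tool pointing down it reaches from about 400 to 925 mm from the base axis. Payload 5.6 kg.
Tool frame: the origin (TCP) lies on the centre line of the jaws, within the pads' length; the fingertips stand 11 mm ahead of it and the grasp point (between the pads) lies 8 mm behind it (manip.nose_length is the distance from the TCP to the fingertips, in mm); z points along the fingers, y is the line along which they close (so a half turn about z gives the same grasp; the last joint's range is limited). The gripper opens to 85 mm and grips with 20 to 120 N. Pads are 22 mm wide; open, the fingers measure 114 mm over their backs; the gripper's body (76 mm by 85 mm) begins 54 mm behind the grasp point. The pads swing forward as they close: fully open they stand 13 mm farther back than shut.
Start: joints at [1.228, 0.468, -0.012, 1.603, 0.006, 1.071, -0.056], TCP at [191.923, -621.026, 242.29] pointing down, gripper open.
Joint ranges: [-2.53, 2.53], [-0.31, 2.02], [-1.57, 1.55], [0.28, 2.44], [-1.29, 4.43], [0.15, 1.84], [-2.92, 2.92]. Speed limits (rad/s): [2.57, 2.57, 3.14, 3.14, 3.14, 3.14, 3.14].

INTERFACE

Orientations are given as a unit quaternion [x, y, z, w].
In Python, from workcell import manip gives the robot as it stands.
- The arm moves only by the tool servo_tool, never from a script. Its argument "commands" is a list of rows, each an object of numbers: "jaw": the opening, from -1 (shut) to 1 (fully open); "tx", "ty", "tz": the shift along the world's x, y, z normalised to -1 to 1, where 1 is 0.04 m; "wx", "wy", "wz": the turn, a rotation vector about the world's x, y, z normalised to -1 to 1, where 1 is 5 degrees. A call has 1 to 8 rows; each row shifts and turns the commanded pose from where the row before left it; what a row does not reach is not made up. A row lasts 1/8 s, in which the tool goes at most 62.5 mm and 10.7 degrees, less where a joint would pass 70% of its speed; a pose out of reach is approached as far as the arm can. A call with a number of a shift or a turn outside -1 to 1 is refused whole. A call with a gripper value outside its range is refused whole. The fingers move at their own pace and stop on an object; "squeeze" is the grip in N (left out, the last holds). Time passes only in rows, so rows that do not move let the fingers close. It gives the time, the measured TCP pose, the force, the opening and the grip force at its end, in the units of the state.
- manip.observe(): the state, without advancing time (a new reading comes with each control period).
- manip.capture(name): name is "scene" or "top" or "wrist"; returns the picture (384x512x3 uint8, blue, green, red); there is no depth.
- manip.camera_info(name): a dict with "fx", "fy", "cx", "cy" (pixels), "R" (3x3) and "t" (3): a world point X has camera coordinates R X + t. Camera axes: x right, y down, z forward; pixel columns grow to the right and rows downward; lengths in mm; the calibration is good to about 2 mm. A picture is of the moment at which its call begins: read the wrist's pose just before it. camera_info takes no time and is no camera call; for the wrist camera it gives the pose at the moment of the call.
- manip.sign_off(): hands the job in; it is judged then, once.
The state is a dict: "time": time; "joints": joint angles; "qvel": joint speeds; "tau": joint torques, N m; "eef_pos": TCP position; "orientation": TCP orientation; "ft_force": force on the tool from outside, world axes, zero at the start; "moment": the same for the moment, N m; "finger_gap": finger opening in mm; "finger_force": force on a finger pad.
Only numpy, scipy, OpenCV 4.12 (cv2) and the standard library are available. Lean on these libraries where they do the work, as an engineer would, in place of code of your own. Each camera call takes 0.05 s, during which the arm holds its last target. There are 200 camera calls.

TASK

Four single-speed cogs are stacked on a post, the largest at the bottom. Take them off one by one from the top, and lay each flat with its hub upward in the round wooden pad whose recess is made for it: the smallest cog in the smallest pad, the next in the next larger, and so on up to the largest. Leave the chain tool and the grease tub where they stand.

Things in the scene. Friction and masses are not known exactly. Their poses are not given: they have to be found in the camera images.
- cog_a: Smallest cog, steel, 10 teeth, 47 mm across the tooth tips: a toothed disc 4 mm thick with a round hub 32 mm in diameter standing 9 mm above it (13 mm in all) and a 20 mm bore right through. Weighs 45 to 75 g. Starts on top of the stack, its underside 47 mm above the bench. Origin at the centre of the disc's underside, z up through the hub.
- cog_b: Second smallest cog, 13 teeth, 59 mm across the tooth tips; hub, bore, thickness, and origin as for cog_a; about 70 g. At the start second from the top.
- cog_c: Second largest cog, 16 teeth, 71 mm across the tooth tips; hub, bore, thickness and origin as for cog_a; about 80 g. At the start third from the top.
- cog_d: Largest cog, 19 teeth, 83 mm across the tooth tips; hub, bore, thickness and origin as cog_a; 75 to 120 g. Starts at the bottom. The four cogs sit one on another, hubs up, round a fixed post 12 mm thick (top 53 mm above the bench, 7 mm below the top of the stack) on a fixed round aluminium foot 88 mm across and 8 mm high.
- pad_a: Smallest round wooden pad, fixed to the bench, for cog_a: 75 mm outside, 9 mm high, with a round recess 61 mm across whose floor is 5 mm above the bench (walls 4 mm high). Origin at the centre of its underside, on the bench; z up.
- pad_b: Second smallest pad, for cog_b: 87 mm outside, recess 73 mm across; otherwise as pad_a.
- pad_c: Second largest pad, for cog_c: 99 mm outside, recess 85 mm across; otherwise as pad_a.
- pad_d: Largest pad, for cog_d: 111 mm outside, recess 97 mm across; otherwise as pad_a.
- chain_tool: Bystander, leave alone: small loose chain tool, 50 x 95 mm and 29 mm high, lying on the bench between the pads. Origin at the centre of its underside.
- grease_tub: Bystander, leave alone: loose white grease tub with a red lid, 64 mm in diameter, 51 mm high. Origin at the centre of its underside.
Things that resemble listed ones, but are neither listed nor needed, are in the scene too. Leave any blue look-alike of the cog_c alone. What is shaped like the pad_d but turquoise is not meant.

How it is judged (in metres and radians):
On the way, in this order (a step that is already met when the one before it is completed fails the run):
1. the smallest cog lies released in the smallest pad (horizontal distance between cog_a and pad_a below 0.01 m and z of cog_a in the frame of pad_a between 0.003 and 0.007 m and angle between cog_a's own z axis and vertical below 0.1 rad and linear speed of cog_a below 0.02 m/s and contact force between the fingers and cog_a below 0.1 N), for 0.2 s.
2. the second smallest cog lies released in the second smallest pad (horizontal distance between cog_b and pad_b below 0.01 m and z of cog_b in the frame of pad_b between 0.003 and 0.007 m and angle between cog_b's own z axis and vertical below 0.1 rad and linear speed of cog_b below 0.02 m/s and contact force between the fingers and cog_b below 0.1 N), for 0.2 s.
3. the second largest cog lies released in the second largest pad (horizontal distance between cog_c and pad_c below 0.01 m and z of cog_c in the frame of pad_c between 0.003 and 0.007 m and angle between cog_c's own z axis and vertical below 0.1 rad and linear speed of cog_c below 0.02 m/s and contact force between the fingers and cog_c below 0.1 N), for 0.2 s.
4. the largest cog lies released in the largest pad (horizontal distance between cog_d and pad_d below 0.01 m and z of cog_d in the frame of pad_d between 0.003 and 0.007 m and angle between cog_d's own z axis and vertical below 0.1 rad and linear speed of cog_d below 0.02 m/s and contact force between the fingers and cog_d below 0.1 N), for 0.2 s.
At the end, for the whole second after the job is handed in: each cog lies in the pad of its own size rank: centre within 10 mm of the pad's centre, underside 3 to 7 mm above the bench (on the recess floor), hub up within 0.1 rad, at rest and released (horizontal distance between cog_a and pad_a below 0.01 m and z of cog_a in the frame of pad_a between 0.003 and 0.007 m and angle between each of cog_a, cog_b, cog_c, cog_d's own z axis and vertical below 0.1 rad and linear speed of each of cog_a, cog_b, cog_c, cog_d below 0.02 m/s and horizontal distance between cog_b and pad_b below 0.01 m and z of cog_b in the frame of pad_b between 0.003 and 0.007 m and horizontal distance between cog_c and pad_c below 0.01 m and z of cog_c in the frame of pad_c between 0.003 and 0.007 m and horizontal distance between cog_d and pad_d below 0.01 m and z of cog_d in the frame of pad_d between 0.003 and 0.007 m); the robot touches nothing.
It fails at once if the chain tool was moved more than 20 mm (distance of chain_tool from where it was at the start of the episode above 0.02 m).
It fails at once if the grease tub was moved more than 20 mm (distance of grease_tub from where it was at the start of the episode above 0.02 m).
It also fails if it takes over 104 s, if anything falls off the work surface, if the arm or the gripper's body presses on something with over 40 N, if the wrist force passes 120 N, or if a joint passes its speed limit or range.

## Working session

There is one attempt and no reset: what is moved stays moved. The work goes in short steps, Python scripts to look and compute and a tool call to move; the robot and the scene stay as the last step left them, time stands still between calls to the robot, and variables do not carry over. Pictures are saved under pics/ and viewed, at most 14 in all, crops included, and the job is handed in when it is done.

Besides the shell and the picture viewer there is one more tool, called after ">>>" as name(argument=value, ...), one argument or row to a line, values as JSON. servo_tool: Moves the arm, as the interface text tells. Its arguments: {"type":"object","properties":{"commands":{"type":"array"},"squeeze":{"type":"number"}},"required":["commands"]}

```bash
mkdir -p pics; ls; python3 - <<'E'
from workcell import manip
import cv2
for n in ("scene","top"):
    cv2.imwrite(f"pics/{n}0.png",manip.capture(n)); i=manip.camera_info(n); print(n,i)
s=manip.observe();print(s['time'],s['eef_pos'],s['orientation'],s['finger_gap'],manip.nose_length)
E
```

```text
pics
scene {'fx': 363.0582091136404, 'fy': 363.0582091136404, 'cx': 253.40718226923246, 'cy': 194.90805865732673, 'R': array([[-0.50969655, -0.86034449,  0.00409623],
       [-0.6375767 ,  0.37451621, -0.67322623],
       [ 0.57767238, -0.34575275, -0.73942522]]), 't': array([468.16118136, 274.14685905, 795.67058819])}
top {'fx': 469.5211413603225, 'fy': 469.5211413603225, 'cx': 256.46513118942704, 'cy': 192.04803494868025, 'R': array([[-0.00813822, -0.99960897,  0.02675215],
       [-0.98925123,  0.00414208, -0.1461672 ],
       [ 0.14599923, -0.02765414, -0.98889811]]), 't': array([ 227.12346754,  510.01899969, 1046.47352683])}
0.1 [ 191.75733652 -620.53035384  241.41607526] [ 9.88791809e-01  1.49298542e-01 -1.77090809e-04 -8.20664650e-04] 85.39788152999894 11.0
```

View pics/scene0.png

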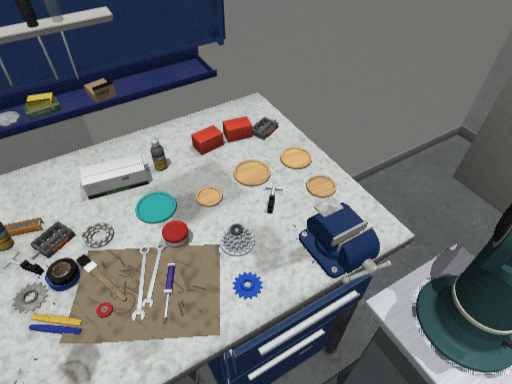

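View pics/top0.png

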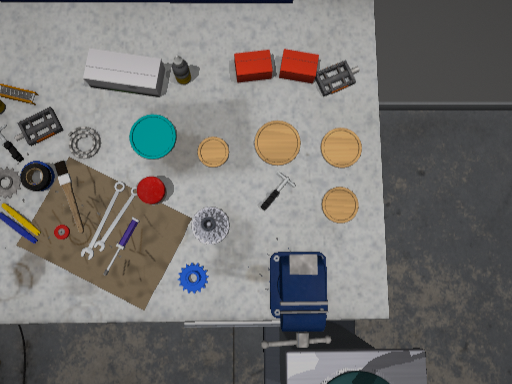

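The scene view shows the cog stack at (237,240), and wooden pads at (209,196), (321,186), (296,158) and (252,172). In the top view the stack is at (210,225) and the pads are at (213,152) a, (340,205) b, (341,148) c and (277,142) d. The chain tool is at (278,190), the tub at (151,190), the blue look-alike cog at (193,278) and the turquoise pad at (153,136). A vise stands at (300,290).

```bash
cat > h.py <<'E'
import numpy as np, cv2
from workcell import manip
def ray(info,uv,z):
    uv=np.atleast_2d(uv).astype(float)
    d=np.c_[(uv[:,0]-info['cx'])/info['fx'],(uv[:,1]-info['cy'])/info['fy'],np.ones(len(uv))]
    R,t=np.array(info['R']),np.array(info['t']); c=-R.T@t; w=d@R
    return c+w*((z-c[2])/w[:,2])[:,None]
def proj(info,X):
    p=np.atleast_2d(X)@np.array(info['R']).T+info['t']
    return np.c_[p[:,0]/p[:,2]*info['fx']+info['cx'],p[:,1]/p[:,2]*info['fy']+info['cy']]
def wood(im):
    h=cv2.cvtColor(im,cv2.COLOR_BGR2HSV)
    return cv2.morphologyEx(cv2.inRange(h,(8,80,120),(25,255,255)),cv2.MORPH_CLOSE,np.ones((5,5),np.uint8))
def circles(im,info,mask,z,amin=300):
    out=[]
    for c in cv2.findContours(mask,cv2.RETR_EXTERNAL,cv2.CHAIN_APPROX_NONE)[0]:
        if cv2.contourArea(c)<amin: continue
        P=ray(info,cv2.convexHull(c)[:,0],z)[:,:2]
        # resample along hull before circle fit
        (x,y),r=cv2.minEnclosingCircle(P.astype(np.float32))
        A=np.c_[2*P,np.ones(len(P))]; s=np.linalg.lstsq(A,(P**2).sum(1),rcond=None)[0]
        rr=np.sqrt(s[2]+s[0]**2+s[1]**2)
        out.append((s[0],s[1],2*rr,np.std(np.hypot(*(P-s[:2]).T)),*cv2.boundingRect(c)))
    return out
E
python3 - <<'E'
from h import *
for n in("top","scene"):
    im=cv2.imread(f"pics/{n}0.png"); i=manip.camera_info(n)
    print(n)
    for o in circles(im,i,wood(im),9): print(np.round(o,1))
    h=cv2.cvtColor(im,cv2.COLOR_BGR2HSV)
    for c,(u,v) in dict(top=dict(stack=(210,225),tub=(151,190),hub=(209,223)),scene=dict(stack=(237,240),tub=(175,230),hub=(237,229)))[n].items(): print(c,np.round(ray(i,(u,v),{'stack':20,'tub':51,'hub':60}[c])[0]))
im=cv2.imread("pics/top0.png");a=cv2.resize(im[185:265,170:250],(480,480),interpolation=cv2.INTER_CUBIC)
im=cv2.imread("pics/scene0.png");b=cv2.resize(im[210:270,207:267],(480,480),interpolation=cv2.INTER_CUBIC)
cv2.imwrite("pics/crop.png",cv2.resize(np.hstack([a,b]),(800,400)))
E
```

```text
top
[4.847e+02 2.680e+01 8.520e+01 4.000e-01 3.220e+02 1.870e+02 3.600e+01
 3.600e+01]
[6.134e+02 3.265e+02 7.370e+01 3.000e-01 1.980e+02 1.370e+02 3.100e+01
 3.000e+01]
[6.233e+02 1.930e+01 9.730e+01 3.000e-01 3.210e+02 1.280e+02 4.100e+01
 4.000e+01]
[6.354e+02 1.729e+02 1.094e+02 3.000e-01 2.550e+02 1.210e+02 4.600e+01
 4.400e+01]
stack [437. 331.  20.]
tub [515. 462.  51.]
hub [439. 331.  60.]
scene
[446.4 776.2  96.3  12.1  31.  314.   52.   12. ]
[610.4 329.8  73.9   0.7 196.  187.   26.   20. ]
[481.7  30.5  85.1   0.9 307.  175.   29.   22. ]
[6.326e+02 1.763e+02 1.095e+02 6.000e-01 2.340e+02 1.600e+02 3.600e+01
 2.600e+01]
[6.205e+02 2.340e+01 9.820e+01 6.000e-01 2.810e+02 1.470e+02 3.100e+01
 2.100e+01]
stack [430. 338.  20.]
tub [514. 465.  51.]
hub [433. 335.  60.]
```

View pics/crop.png

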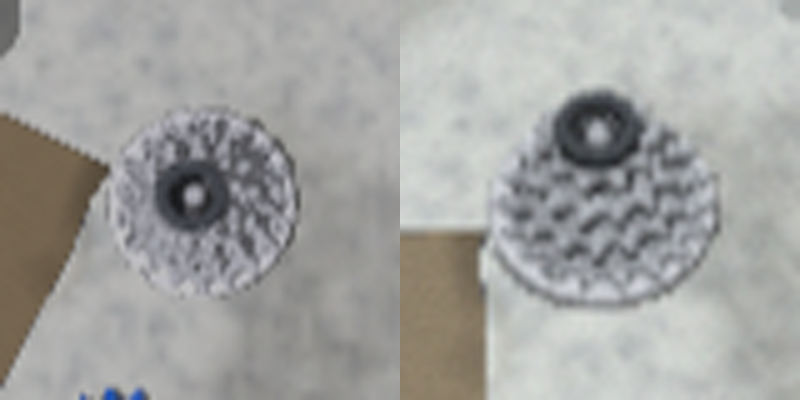

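The crop confirms the grey steel stack, with its top hub off the disc centre only by parallax. The top hub is at about (436,333). The two-view pad centres are a (612,328), b (483,29), c (622,21) and d (634,175). I'm moving over the stack along an arc.

>>> servo_tool(
  commands=[
    {"tx": 0.8, "ty": 0.8, "jaw": 0.1},
    {"tx": 0.8, "ty": 0.8, "jaw": 0.1},
    {"tx": 0.8, "ty": 0.8, "jaw": 0.1},
    {"tx": 0.8, "ty": 0.8, "jaw": 0.1},
    {"tx": 0.8, "ty": 0.8, "jaw": 0.1},
    {"tx": 0.8, "ty": 0.8, "jaw": 0.1},
    {"tx": 0.8, "ty": 0.8, "jaw": 0.1},
    {"tx": 0.8, "ty": 0.8, "jaw": 0.1},
  ],
  squeeze=40,
)

```text
invalid input at $.commands[0]: expected keys jaw, tx, ty, tz, wx, wy, wz
```

>>> servo_tool(
  commands=[
    {"tx": 0.3, "ty": 1, "jaw": 0.1},
    {"tx": 0.3, "ty": 1, "jaw": 0.1},
    {"tx": 0.3, "ty": 1, "jaw": 0.1},
    {"tx": 0.3, "ty": 1, "jaw": 0.1},
    {"tx": 0.3, "ty": 1, "jaw": 0.1},
    {"tx": 0.3, "ty": 1, "jaw": 0.1},
    {"tx": 0.3, "ty": 1, "jaw": 0.1},
    {"tx": 0.3, "ty": 1, "jaw": 0.1},
  ],
)

```text
invalid input at $.commands[0]: expected keys jaw, tx, ty, tz, wx, wy, wz
```

>>> servo_tool(
  commands=[
    {"tx": -0.3, "ty": 1, "jaw": 0.1},
    {"tx": -0.3, "ty": 1, "jaw": 0.1},
    {"tx": -0.3, "ty": 1, "jaw": 0.1},
    {"tx": -0.3, "ty": 1, "jaw": 0.1},
    {"tx": -0.3, "ty": 1, "jaw": 0.1},
    {"tx": -0.3, "ty": 1, "jaw": 0.1},
    {"tx": -0.3, "ty": 1, "jaw": 0.1},
    {"tx": -0.3, "ty": 1, "jaw": 0.1},
    {"jaw": 0.1},
  ],
)

```text
invalid input at $.commands[0]: expected keys jaw, tx, ty, tz, wx, wy, wz
```

>>> servo_tool(
  commands=[
    {"jaw": 0.1, "tx": 0.8, "ty": 0.8, "tz": 0, "wx": 0, "wy": 0, "wz": 0},
    {"jaw": 0.1, "tx": 0.8, "ty": 0.8, "tz": 0, "wx": 0, "wy": 0, "wz": 0},
    {"jaw": 0.1, "tx": 0.8, "ty": 0.8, "tz": 0, "wx": 0, "wy": 0, "wz": 0},
    {"jaw": 0.1, "tx": 0.8, "ty": 0.8, "tz": 0, "wx": 0, "wy": 0, "wz": 0},
    {"jaw": 0.1, "tx": 0.8, "ty": 0.8, "tz": 0, "wx": 0, "wy": 0, "wz": 0},
    {"jaw": 0.1, "tx": 0.8, "ty": 0.8, "tz": 0, "wx": 0, "wy": 0, "wz": 0},
    {"jaw": 0.1, "tx": 0.8, "ty": 0.8, "tz": 0, "wx": 0, "wy": 0, "wz": 0},
    {"jaw": 0.1, "tx": 0.8, "ty": 0.8, "tz": 0, "wx": 0, "wy": 0, "wz": 0},
  ],
  squeeze=40,
)

```text
time: 1.1
eef_pos: [448.6, -363.8, 242.0]
orientation: [0.989, 0.149, -0.0, -0.0]
ft_force: [0.3, -1.1, 0.5]
finger_gap: 46.8
finger_force: 0.0
```

>>> servo_tool(
  commands=[
    {"jaw": 0.1, "tx": 0.3, "ty": 1, "tz": 0, "wx": 0, "wy": 0, "wz": 0},
    {"jaw": 0.1, "tx": 0.3, "ty": 1, "tz": 0, "wx": 0, "wy": 0, "wz": 0},
    {"jaw": 0.1, "tx": 0.3, "ty": 1, "tz": 0, "wx": 0, "wy": 0, "wz": 0},
    {"jaw": 0.1, "tx": 0.3, "ty": 1, "tz": 0, "wx": 0, "wy": 0, "wz": 0},
    {"jaw": 0.1, "tx": 0.3, "ty": 1, "tz": 0, "wx": 0, "wy": 0, "wz": 0},
    {"jaw": 0.1, "tx": 0.3, "ty": 1, "tz": 0, "wx": 0, "wy": 0, "wz": 0},
    {"jaw": 0.1, "tx": 0.3, "ty": 1, "tz": 0, "wx": 0, "wy": 0, "wz": 0},
    {"jaw": 0.1, "tx": 0.3, "ty": 1, "tz": 0, "wx": 0, "wy": 0, "wz": 0},
  ],
)

```text
time: 2.1
eef_pos: [544.0, -43.8, 242.0]
orientation: [0.989, 0.149, -0.0, 0.0]
ft_force: [0.2, -0.2, 0.5]
finger_gap: 46.9
finger_force: 0.0
```

>>> servo_tool(
  commands=[
    {"jaw": 0.1, "tx": -0.3, "ty": 1, "tz": 0, "wx": 0, "wy": 0, "wz": 0},
    {"jaw": 0.1, "tx": -0.3, "ty": 1, "tz": 0, "wx": 0, "wy": 0, "wz": 0},
    {"jaw": 0.1, "tx": -0.3, "ty": 1, "tz": 0, "wx": 0, "wy": 0, "wz": 0},
    {"jaw": 0.1, "tx": -0.3, "ty": 1, "tz": 0, "wx": 0, "wy": 0, "wz": 0},
    {"jaw": 0.1, "tx": -0.3, "ty": 1, "tz": 0, "wx": 0, "wy": 0, "wz": 0},
    {"jaw": 0.1, "tx": -0.3, "ty": 1, "tz": 0, "wx": 0, "wy": 0, "wz": 0},
    {"jaw": 0.1, "tx": -0.3, "ty": 1, "tz": 0, "wx": 0, "wy": 0, "wz": 0},
    {"jaw": 0.1, "tx": 0, "ty": 0, "tz": 0, "wx": 0, "wy": 0, "wz": 0},
  ],
)

```text
time: 3.1
eef_pos: [458.1, 238.4, 242.2]
orientation: [0.988, 0.152, -0.0, -0.001]
ft_force: [-0.1, -0.3, 0.5]
finger_gap: 46.7
finger_force: 0.0
```

```bash
python3 - <<'E'
from h import *
i=manip.camera_info("wrist"); cv2.imwrite("pics/w1.png",manip.capture("wrist"))
R,t=np.array(i['R']),np.array(i['t']); print(manip.observe()['eef_pos'],manip.observe()['joints'],-R.T@t,R[2],i['fx'])
print(proj(i,[[436,333,60],[436,333,8]]))
E
```

```text
[459.13574478 236.0894222  242.02685738] [-0.15105637  0.28561863 -0.45756464  1.90312605  0.14946246  0.98670564
 -1.94321556] [522.65122763 258.56476753 372.98224168] [-0.2531852  -0.07908759 -0.96417966] 336.0026672449273
[[150.56094226 163.66375539]
 [164.5513281  154.67494103]]
```

View pics/w1.png

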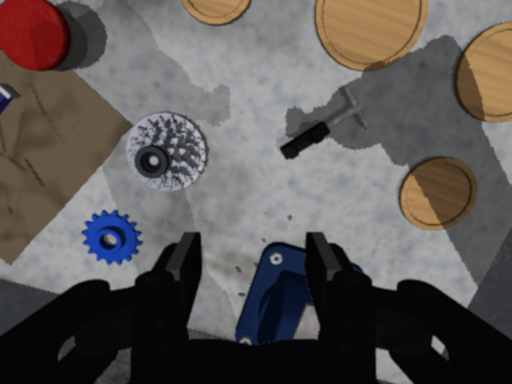

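The wrist view shows the hub at (152,160), with pads a (215,5), d (370,25), c (495,75) and b (438,193). The chain tool is at (325,130).

```bash
cat >> h.py <<'E'
def hub(im,info,z,guess,rad=30):
    u,v=proj(info,[[*guess,z]])[0]; h=cv2.cvtColor(im,cv2.COLOR_BGR2GRAY)
    m=cv2.inRange(h,0,75); k=np.zeros_like(m); cv2.circle(k,(int(u),int(v)),rad,255,-1); m&=k
    m=cv2.morphologyEx(m,cv2.MORPH_OPEN,np.ones((3,3),np.uint8))
    c=max(cv2.findContours(m,cv2.RETR_EXTERNAL,cv2.CHAIN_APPROX_NONE)[0],key=cv2.contourArea)
    P=ray(info,c[:,0],z)[:,:2]; (x,y),r=cv2.minEnclosingCircle(P.astype(np.float32))
    return x,y,2*r,cv2.boundingRect(c)
E
python3 - <<'E'
from h import *
i=manip.camera_info("wrist"); im=cv2.imread("pics/w1.png")
print(hub(im,i,60,(436,333)))
for o in circles(im,i,wood(im),9): print(np.round(o,1).tolist())
for n,g in(("top",(436,333)),("scene",(436,333))): print(hub(cv2.imread(f"pics/{n}0.png"),manip.camera_info(n),60,g,12))
E
```

```text
(443.6045227050781, 326.3136291503906, 42.73174285888672, (135, 136, 42, 42))
[476.5, 32.8, 66.6, 7.8, 401.0, 175.0, 43.0, 55.0]
[624.2, 16.3, 96.9, 0.5, 465.0, 22.0, 47.0, 100.0]
[636.4, 170.2, 108.8, 0.6, 316.0, 0.0, 112.0, 71.0]
[614.0, 323.4, 72.0, 0.2, 181.0, 0.0, 68.0, 24.0]
(437.30377197265625, 331.9984436035156, 31.795913696289062, (202, 218, 14, 13))Traceback (most recent call last):
  File "<stdin>", line 5, in <module>
  File "h.py", line 29, in hub
    c=max(cv2.findContours(m,cv2.RETR_EXTERNAL,cv2.CHAIN_APPROX_NONE)[0],key=cv2.contourArea)
ValueError: max() iterable argument is empty
```

>>> servo_tool(
  commands=[
    {"jaw": 0.1, "tx": -0.2, "ty": 0.8, "tz": -0.6, "wx": 0, "wy": 0, "wz": 0},
    {"jaw": 0.1, "tx": -0.2, "ty": 0.8, "tz": -0.6, "wx": 0, "wy": 0, "wz": 0},
    {"jaw": 0.1, "tx": -0.15, "ty": 0.8, "tz": -0.6, "wx": 0, "wy": 0, "wz": 0},
    {"jaw": 0.1, "tx": 0, "ty": 0, "tz": 0, "wx": 0, "wy": 0, "wz": 0},
  ],
)

```text
time: 3.65
eef_pos: [436.5, 331.2, 168.2]
orientation: [0.989, 0.15, -0.002, 0.001]
ft_force: [0.7, 0.5, -0.8]
finger_gap: 47.0
finger_force: 0.0
```

```bash
python3 - <<'E'
from h import *
i=manip.camera_info("wrist"); im=manip.capture("wrist"); cv2.imwrite("pics/w2.png",im)
print(manip.observe()['eef_pos'],proj(i,[[437,331,60],[437,331,8]]))
print(hub(im,i,60,(438,331)))
E
```

```text
[437.75161399 330.05931919 169.22294267] [[253.10670648 191.51859919]
 [253.01156304 175.54237457]]
(441.5529479980469, 332.40631103515625, 38.72719955444336, (229, 161, 47, 49))
```

View pics/w2.png

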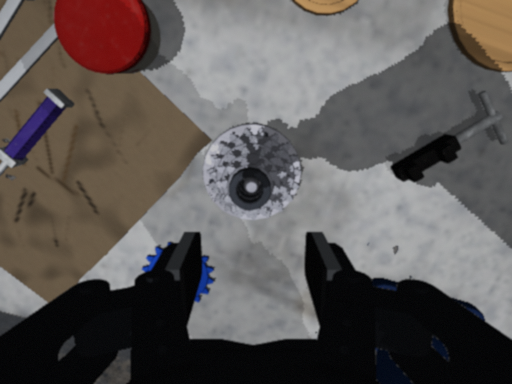

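The hub centre is at (250,187) and the finger midline is at u≈253, so the tool is almost aligned. The mask merged with some tooth shadow, so I'm using the visible centre.

```bash
python3 - <<'E'
from h import *
i=manip.camera_info("wrist"); print(ray(i,(250,187),60), manip.observe()['eef_pos'])
E
```

```text
[[440.77871008 332.97698932  60.        ]] [437.75161399 330.05931919 169.22294267]
```

>>> servo_tool(
  commands=[
    {"jaw": 0.1, "tx": 0.02, "ty": 0.01, "tz": -0.9, "wx": 0, "wy": 0, "wz": 0},
    {"jaw": 0.1, "tx": 0, "ty": 0, "tz": -0.9, "wx": 0, "wy": 0, "wz": 0},
    {"jaw": 0.1, "tx": 0, "ty": 0, "tz": -0.5, "wx": 0, "wy": 0, "wz": 0},
    {"jaw": 0.1, "tx": 0, "ty": 0, "tz": -0.25, "wx": 0, "wy": 0, "wz": 0},
    {"jaw": 0.1, "tx": 0, "ty": 0, "tz": -0.13, "wx": 0, "wy": 0, "wz": 0},
    {"jaw": 0.1, "tx": 0, "ty": 0, "tz": 0, "wx": 0, "wy": 0, "wz": 0},
  ],
)

```text
time: 4.45
eef_pos: [439.3, 331.2, 63.6]
orientation: [0.989, 0.149, 0.0, -0.0]
ft_force: [-1.0, 0.3, 0.1]
finger_gap: 46.9
finger_force: 0.0
```

>>> servo_tool(
  commands=[
    {"jaw": -0.4, "tx": 0, "ty": 0, "tz": 0, "wx": 0, "wy": 0, "wz": 0},
    {"jaw": -0.4, "tx": 0, "ty": 0, "tz": 0, "wx": 0, "wy": 0, "wz": 0},
    {"jaw": -0.4, "tx": 0, "ty": 0, "tz": 0, "wx": 0, "wy": 0, "wz": 0},
    {"jaw": -0.4, "tx": 0, "ty": 0, "tz": 0, "wx": 0, "wy": 0, "wz": 0},
  ],
  squeeze=30,
)

```text
time: 4.95
eef_pos: [439.3, 331.7, 64.2]
orientation: [0.989, 0.149, 0.001, -0.0]
ft_force: [-0.7, -1.4, 5.7]
finger_gap: 31.6
finger_force: 29.4
```

```bash
python3 - <<'E'
from h import *
im=manip.capture("wrist"); cv2.imwrite("pics/w3.png",im[120:384,100:420])
E
```

```text
(no output)
```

View pics/w3.png

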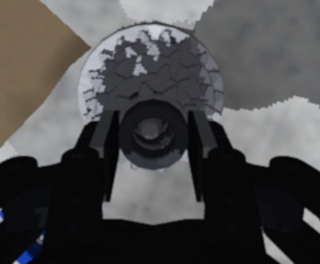

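The crop shows the hub centred between the pads at about (152,130), with a gap of 31.6 mm and a grip of 29 N. Next I lift, move towards pad a and take a look.

>>> servo_tool(
  commands=[
    {"jaw": -0.4, "tx": 0, "ty": 0, "tz": 0.3, "wx": 0, "wy": 0, "wz": 0},
    {"jaw": -0.4, "tx": 0, "ty": 0, "tz": 0.9, "wx": 0, "wy": 0, "wz": 0},
    {"jaw": -0.4, "tx": 0, "ty": 0, "tz": 0.8, "wx": 0, "wy": 0, "wz": 0},
    {"jaw": -0.4, "tx": 0.6, "ty": 0, "tz": 0, "wx": 0, "wy": 0, "wz": 0},
    {"jaw": -0.4, "tx": 0.9, "ty": -0.1, "tz": 0, "wx": 0, "wy": 0, "wz": 0},
    {"jaw": -0.4, "tx": 0.9, "ty": 0, "tz": 0, "wx": 0, "wy": 0, "wz": 0},
    {"jaw": -0.4, "tx": 0.1, "ty": 0, "tz": 0, "wx": 0, "wy": 0, "wz": 0},
    {"jaw": -0.4, "tx": 0, "ty": 0, "tz": 0, "wx": 0, "wy": 0, "wz": 0},
  ],
)

```text
time: 6.0
eef_pos: [538.1, 327.4, 143.2]
orientation: [0.989, 0.149, -0.0, -0.0]
ft_force: [0.4, 0.4, -0.6]
finger_gap: 31.2
finger_force: 29.9
```

```bash
python3 - <<'E'
from h import *
i=manip.camera_info("wrist"); im=manip.capture("wrist"); cv2.imwrite("pics/w4.png",im)
s=manip.observe();print(s['eef_pos'],s['finger_gap'],s['finger_force'],s['time'])
for o in circles(im,i,wood(im),9): print(np.round(o,1).tolist())
E
```

```text
[537.53673784 327.70688256 143.19146076] 31.023768247295067 29.895960465073586 6.05
[482.7, 47.7, 48.5, 0.7, 499.0, 309.0, 13.0, 39.0]
[459.0, 425.8, 69.8, 3.3, 86.0, 195.0, 74.0, 81.0]
[614.2, 327.4, 73.1, 0.5, 234.0, 39.0, 98.0, 102.0]
```

View pics/w4.png

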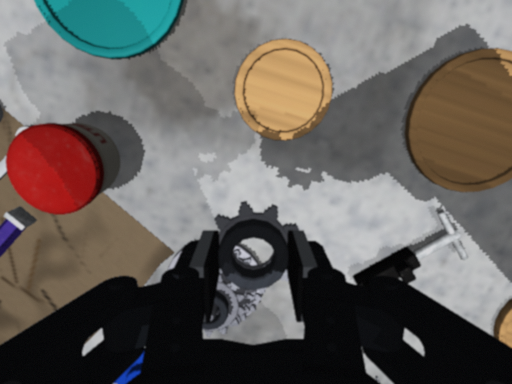

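Pad a (283,90) is clear and measures at (614,327), and cog_a is held level. I'm moving over it and lowering.

>>> servo_tool(
  commands=[
    {"jaw": -0.4, "tx": 0.9, "ty": -0.03, "tz": 0, "wx": 0, "wy": 0, "wz": 0},
    {"jaw": -0.4, "tx": 0.7, "ty": 0, "tz": -0.3, "wx": 0, "wy": 0, "wz": 0},
    {"jaw": -0.4, "tx": 0.27, "ty": 0, "tz": -0.8, "wx": 0, "wy": 0, "wz": 0},
    {"jaw": -0.4, "tx": 0, "ty": 0, "tz": -0.9, "wx": 0, "wy": 0, "wz": 0},
    {"jaw": -0.4, "tx": 0, "ty": 0, "tz": -0.6, "wx": 0, "wy": 0, "wz": 0},
    {"jaw": -0.4, "tx": 0, "ty": 0, "tz": -0.25, "wx": 0, "wy": 0, "wz": 0},
    {"jaw": -0.4, "tx": 0, "ty": 0, "tz": -0.18, "wx": 0, "wy": 0, "wz": 0},
    {"jaw": -0.4, "tx": 0, "ty": 0, "tz": 0, "wx": 0, "wy": 0, "wz": 0},
  ],
)

```text
time: 7.05
eef_pos: [614.0, 326.8, 22.9]
orientation: [0.989, 0.149, 0.001, -0.0]
ft_force: [0.5, -0.2, -0.1]
finger_gap: 31.3
finger_force: 29.9
```

```bash
python3 - <<'E'
from h import *
im=manip.capture("wrist"); cv2.imwrite("pics/w5.png",im[120:384,100:420])
s=manip.observe();print(s['eef_pos'],s['ft_force'])
E
```

```text
[614.14204755 326.68965593  23.00620117] [ 1.22554295 -0.70698047 -0.25915695]
```

View pics/w5.png

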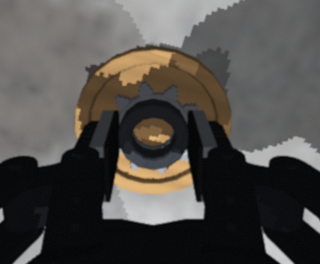

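Cog_a sits inside the recess outline, centred at u≈153, with nothing touching yet. I'm lowering 1.5 mm and releasing.

>>> servo_tool(
  commands=[
    {"jaw": -0.4, "tx": 0, "ty": 0, "tz": -0.04, "wx": 0, "wy": 0, "wz": 0},
    {"jaw": -0.4, "tx": 0, "ty": 0, "tz": 0, "wx": 0, "wy": 0, "wz": 0},
    {"jaw": 0.1, "tx": 0, "ty": 0, "tz": 0.02, "wx": 0, "wy": 0, "wz": 0},
    {"jaw": 0.1, "tx": 0, "ty": 0, "tz": 0.03, "wx": 0, "wy": 0, "wz": 0},
    {"jaw": 0.1, "tx": 0, "ty": 0, "tz": 0.1, "wx": 0, "wy": 0, "wz": 0},
    {"jaw": 0.1, "tx": 0, "ty": 0, "tz": 0.8, "wx": 0, "wy": 0, "wz": 0},
    {"jaw": 0.1, "tx": 0, "ty": 0, "tz": 1, "wx": 0, "wy": 0, "wz": 0},
    {"jaw": 0.1, "tx": -0.9, "ty": 0.02, "tz": 0.9, "wx": 0, "wy": 0, "wz": 0},
  ],
)

```text
time: 8.1
eef_pos: [579.7, 326.1, 135.7]
orientation: [0.989, 0.148, 0.001, -0.0]
ft_force: [-0.5, 0.7, 0.0]
finger_gap: 46.9
finger_force: 0.0
```

>>> servo_tool(
  commands=[
    {"jaw": 0.1, "tx": -0.9, "ty": 0.06, "tz": 0.5, "wx": 0, "wy": 0, "wz": 0},
    {"jaw": 0.1, "tx": -0.9, "ty": 0.06, "tz": 0, "wx": 0, "wy": 0, "wz": 0},
    {"jaw": 0.1, "tx": 0, "ty": 0, "tz": 0, "wx": 0, "wy": 0, "wz": 0},
  ],
)

```text
time: 8.48
eef_pos: [502.9, 332.9, 155.2]
orientation: [0.988, 0.151, -0.0, -0.0]
ft_force: [0.4, 0.1, 0.3]
finger_gap: 47.1
finger_force: 0.0
```

```bash
python3 - <<'E'
from h import *
i=manip.camera_info("wrist"); im=manip.capture("wrist"); cv2.imwrite("pics/w6.png",im)
s=manip.observe();print(s['eef_pos'],proj(i,[[613.5,327,5],[613.5,327,18],[438.8,332.4,47]]))
E
```

```text
[504.9332345  332.18534698 154.97268329] [[302.47609829  49.41114681]
 [304.97912362  46.97609071]
 [228.94634285 267.42915301]]
```

View pics/w6.png

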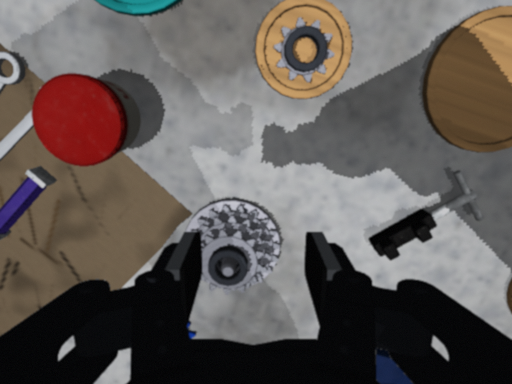

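Cog_a lies centred in pad a at (305,48), where it was expected. Cog_b's hub at (229,265) matches the prediction to within 2 px.

>>> servo_tool(
  commands=[
    {"jaw": 0.1, "tx": -0.9, "ty": -0.01, "tz": -0.3, "wx": 0, "wy": 0, "wz": 0},
    {"jaw": 0.1, "tx": -0.77, "ty": 0, "tz": -0.6, "wx": 0, "wy": 0, "wz": 0},
    {"jaw": 0.1, "tx": 0, "ty": 0, "tz": -0.8, "wx": 0, "wy": 0, "wz": 0},
    {"jaw": 0.1, "tx": 0, "ty": 0, "tz": -0.5, "wx": 0, "wy": 0, "wz": 0},
    {"jaw": 0.1, "tx": 0, "ty": 0, "tz": -0.25, "wx": 0, "wy": 0, "wz": 0},
    {"jaw": 0.1, "tx": 0, "ty": 0, "tz": -0.12, "wx": 0, "wy": 0, "wz": 0},
    {"jaw": 0.1, "tx": 0, "ty": 0, "tz": 0, "wx": 0, "wy": 0, "wz": 0},
  ],
)

```text
time: 9.4
eef_pos: [439.2, 331.6, 51.7]
orientation: [0.989, 0.149, 0.0, -0.0]
ft_force: [-0.6, -0.3, 0.4]
finger_gap: 46.8
finger_force: 0.0
```

>>> servo_tool(
  commands=[
    {"jaw": -0.4, "tx": 0, "ty": 0, "tz": 0, "wx": 0, "wy": 0, "wz": 0},
    {"jaw": -0.4, "tx": 0, "ty": 0, "tz": 0, "wx": 0, "wy": 0, "wz": 0},
    {"jaw": -0.4, "tx": 0, "ty": 0, "tz": 0, "wx": 0, "wy": 0, "wz": 0},
    {"jaw": -0.4, "tx": 0, "ty": 0, "tz": 0, "wx": 0, "wy": 0, "wz": 0},
  ],
)

```text
time: 9.9
eef_pos: [439.3, 331.8, 52.5]
orientation: [0.989, 0.149, 0.001, -0.0]
ft_force: [-1.2, -0.5, 5.7]
finger_gap: 30.8
finger_force: 29.6
```

>>> servo_tool(
  commands=[
    {"jaw": -0.4, "tx": 0, "ty": 0, "tz": 0.25, "wx": 0, "wy": 0, "wz": 0},
    {"jaw": -0.4, "tx": 0, "ty": 0, "tz": 0.8, "wx": 0, "wy": 0, "wz": 0},
    {"jaw": -0.4, "tx": 0, "ty": 0, "tz": 0.8, "wx": 0, "wy": 0, "wz": 0},
    {"jaw": -0.4, "tx": 0, "ty": 0, "tz": 0.4, "wx": 0, "wy": 0, "wz": 0},
    {"jaw": -0.4, "tx": 0.3, "ty": -0.5, "tz": 0, "wx": 0, "wy": 0, "wz": 0},
    {"jaw": -0.4, "tx": 0.3, "ty": -0.95, "tz": 0, "wx": 0, "wy": 0, "wz": 0},
    {"jaw": -0.4, "tx": 0.3, "ty": -0.95, "tz": 0, "wx": 0, "wy": 0, "wz": 0},
    {"jaw": -0.4, "tx": 0.3, "ty": -0.95, "tz": 0, "wx": 0, "wy": 0, "wz": 0},
  ],
)

```text
time: 10.9
eef_pos: [486.7, 195.9, 141.2]
orientation: [0.989, 0.149, -0.0, 0.0]
ft_force: [0.3, -0.1, -0.2]
finger_gap: 30.6
finger_force: 29.9
```

>>> servo_tool(
  commands=[
    {"jaw": -0.4, "tx": 0, "ty": -0.95, "tz": 0, "wx": 0, "wy": 0, "wz": 0},
    {"jaw": -0.4, "tx": -0.2, "ty": -0.95, "tz": 0, "wx": 0, "wy": 0, "wz": 0},
    {"jaw": -0.4, "tx": -0.4, "ty": -0.6, "tz": 0, "wx": 0, "wy": 0, "wz": 0},
    {"jaw": -0.4, "tx": -0.4, "ty": -0.25, "tz": 0, "wx": 0, "wy": 0, "wz": 0},
    {"jaw": -0.4, "tx": -0.4, "ty": 0, "tz": 0, "wx": 0, "wy": 0, "wz": 0},
    {"jaw": -0.4, "tx": 0, "ty": 0, "tz": 0, "wx": 0, "wy": 0, "wz": 0},
  ],
)

```text
time: 11.65
eef_pos: [429.6, 87.8, 141.4]
orientation: [0.989, 0.15, -0.0, 0.0]
ft_force: [0.1, -0.1, -0.7]
finger_gap: 30.6
finger_force: 29.9
```

```bash
python3 - <<'E'
from h import *
i=manip.camera_info("wrist"); im=manip.capture("wrist"); cv2.imwrite("pics/w7.png",im)
s=manip.observe();print(s['eef_pos'],s['finger_gap'],s['joints'].round(2))
for o in circles(im,i,wood(im),9): print(np.round(o,1).tolist())
E
```

```text
[430.68738979  88.0315544  141.65377716] 31.031505101762644 [ 0.11  0.31 -0.44  2.16  0.2   0.71 -1.74]
[463.2, 16.4, 43.3, 2.9, 321.0, 177.0, 59.0, 17.0]
[493.8, 37.3, 61.9, 2.8, 296.0, 84.0, 63.0, 47.0]
[622.0, 19.3, 95.5, 0.1, 374.0, 0.0, 107.0, 29.0]
```

View pics/w7.png

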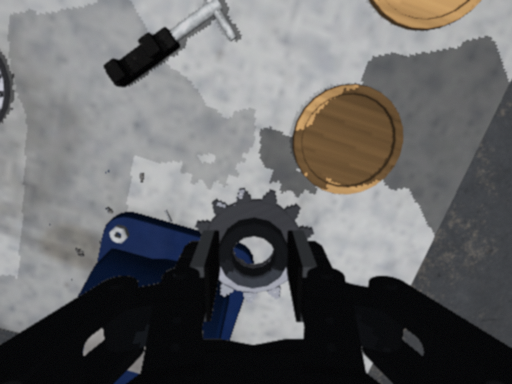

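Pad b is at (348,139), partly in shadow, with an outline from 293 to 404 by 84 to 194. Cog_b is held level at (253,250).

```bash
python3 - <<'E'
from h import *
i=manip.camera_info("wrist"); im=cv2.imread("pics/w7.png")
h=cv2.cvtColor(im,cv2.COLOR_BGR2HSV); m=cv2.morphologyEx(cv2.inRange(h,(8,80,50),(25,255,255)),cv2.MORPH_CLOSE,np.ones((5,5),np.uint8))
for o in circles(im,i,m,9): print(np.round(o,1).tolist())
print(ray(i,(348.5,139),9))
E
```

```text
[486.2, 27.7, 85.3, 0.2, 293.0, 84.0, 110.0, 110.0]
[623.9, 21.2, 98.9, 0.1, 370.0, 0.0, 111.0, 30.0]
[[487.86170322  27.4900621    9.        ]]
```

>>> servo_tool(
  commands=[
    {"jaw": -0.4, "tx": 0.6, "ty": -0.7, "tz": 0, "wx": 0, "wy": 0, "wz": 0},
    {"jaw": -0.4, "tx": 0.6, "ty": -0.7, "tz": -0.2, "wx": 0, "wy": 0, "wz": 0},
    {"jaw": -0.4, "tx": 0.17, "ty": -0.12, "tz": -0.8, "wx": 0, "wy": 0, "wz": 0},
    {"jaw": -0.4, "tx": 0, "ty": 0, "tz": -0.9, "wx": 0, "wy": 0, "wz": 0},
    {"jaw": -0.4, "tx": 0, "ty": 0, "tz": -0.6, "wx": 0, "wy": 0, "wz": 0},
    {"jaw": -0.4, "tx": 0, "ty": 0, "tz": -0.25, "wx": 0, "wy": 0, "wz": 0},
    {"jaw": -0.4, "tx": 0, "ty": 0, "tz": -0.17, "wx": 0, "wy": 0, "wz": 0},
    {"jaw": -0.4, "tx": 0, "ty": 0, "tz": -0.04, "wx": 0, "wy": 0, "wz": 0},
  ],
)

```text
time: 12.7
eef_pos: [485.9, 26.9, 23.5]
orientation: [0.989, 0.149, 0.0, 0.0]
ft_force: [-3.7, 0.9, 7.8]
finger_gap: 31.0
finger_force: 30.7
```

>>> servo_tool(
  commands=[
    {"jaw": -0.4, "tx": 0, "ty": 0, "tz": 0, "wx": 0, "wy": 0, "wz": 0},
  ],
)

```text
time: 12.82
eef_pos: [486.2, 26.7, 23.8]
orientation: [0.989, 0.149, 0.001, 0.0]
ft_force: [0.6, -0.0, -0.8]
finger_gap: 30.8
finger_force: 29.9
```

```bash
python3 - <<'E'
from h import *
im=manip.capture("wrist"); cv2.imwrite("pics/w8.png",im[120:384,100:420])
s=manip.observe();print(s['eef_pos'],s['ft_force'])
E
```

```text
[486.10356622  26.62156632  23.74809454] [-0.1010268   0.46114651 -0.27388987]
```

View pics/w8.png

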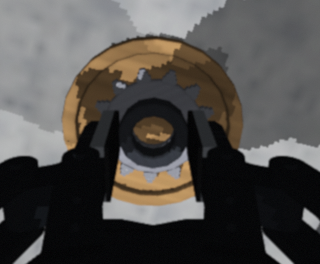

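Cog_b is inside the recess, so I'm lowering 1 mm, releasing and going back to the stack.

>>> servo_tool(
  commands=[
    {"jaw": -0.4, "tx": 0, "ty": 0, "tz": -0.025, "wx": 0, "wy": 0, "wz": 0},
    {"jaw": -0.4, "tx": 0, "ty": 0, "tz": 0, "wx": 0, "wy": 0, "wz": 0},
    {"jaw": 0.1, "tx": 0, "ty": 0, "tz": 0.02, "wx": 0, "wy": 0, "wz": 0},
    {"jaw": 0.1, "tx": 0, "ty": 0, "tz": 0.03, "wx": 0, "wy": 0, "wz": 0},
    {"jaw": 0.1, "tx": 0, "ty": 0, "tz": 0.1, "wx": 0, "wy": 0, "wz": 0},
    {"jaw": 0.1, "tx": 0, "ty": 0, "tz": 0.8, "wx": 0, "wy": 0, "wz": 0},
    {"jaw": 0.1, "tx": 0, "ty": 0, "tz": 1, "wx": 0, "wy": 0, "wz": 0},
    {"jaw": 0.1, "tx": 0, "ty": 0.6, "tz": 1, "wx": 0, "wy": 0, "wz": 0},
  ],
)

```text
time: 13.88
eef_pos: [485.4, 49.1, 141.2]
orientation: [0.989, 0.148, -0.0, 0.0]
ft_force: [0.7, -0.9, 0.5]
finger_gap: 47.0
finger_force: 0.0
```

>>> servo_tool(
  commands=[
    {"jaw": 0.1, "tx": 0, "ty": 0.9, "tz": 0, "wx": 0, "wy": 0, "wz": 0},
    {"jaw": 0.1, "tx": 0, "ty": 0.9, "tz": 0, "wx": 0, "wy": 0, "wz": 0},
    {"jaw": 0.1, "tx": 0, "ty": 0.9, "tz": 0, "wx": 0, "wy": 0, "wz": 0},
    {"jaw": 0.1, "tx": -0.2, "ty": 0.9, "tz": 0, "wx": 0, "wy": 0, "wz": 0},
    {"jaw": 0.1, "tx": -0.3, "ty": 0.9, "tz": 0, "wx": 0, "wy": 0, "wz": 0},
    {"jaw": 0.1, "tx": -0.3, "ty": 0.9, "tz": 0, "wx": 0, "wy": 0, "wz": 0},
    {"jaw": 0.1, "tx": -0.3, "ty": 0.9, "tz": 0, "wx": 0, "wy": 0, "wz": 0},
    {"jaw": 0.1, "tx": -0.07, "ty": 0.7, "tz": 0, "wx": 0, "wy": 0, "wz": 0},
  ],
)

```text
time: 14.88
eef_pos: [437.5, 332.2, 140.3]
orientation: [0.989, 0.15, -0.0, -0.0]
ft_force: [0.5, 0.6, 0.7]
finger_gap: 46.8
finger_force: 0.0
```

```bash
python3 - <<'E'
from h import *
i=manip.camera_info("wrist"); im=manip.capture("wrist"); t=manip.capture("top"); cv2.imwrite("pics/w9w.png",im)
s=manip.observe();print(s['eef_pos'],s['time'],proj(i,[[438.8,332.4,34]]),proj(manip.camera_info("top"),[[485.6,27.6,5]]))
cv2.imwrite("pics/w9.png",np.hstack([im[140:340,150:400],cv2.resize(t[170:240,300:380],(229,200))]))
E
```

```text
[437.37425859 334.30955994 140.53770742] 14.975 [[253.03623426 191.61168751]] [[339.1276347 204.3057821]]
```

View pics/w9.png

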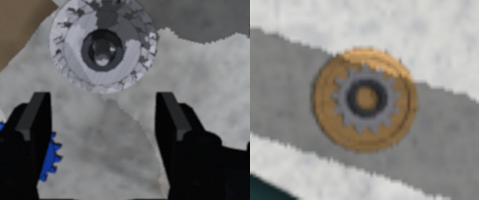

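Cog_b is centred in pad b (right panel) and cog_c's hub is at (253,187), as predicted. Next is cog_c.

>>> servo_tool(
  commands=[
    {"jaw": 0.1, "tx": 0, "ty": 0.02, "tz": -0.8, "wx": 0, "wy": 0, "wz": 0},
    {"jaw": 0.1, "tx": 0, "ty": 0, "tz": -0.8, "wx": 0, "wy": 0, "wz": 0},
    {"jaw": 0.1, "tx": 0, "ty": 0, "tz": -0.55, "wx": 0, "wy": 0, "wz": 0},
    {"jaw": 0.1, "tx": 0, "ty": 0, "tz": -0.25, "wx": 0, "wy": 0, "wz": 0},
    {"jaw": 0.1, "tx": 0, "ty": 0, "tz": -0.14, "wx": 0, "wy": 0, "wz": 0},
    {"jaw": 0.1, "tx": 0, "ty": 0, "tz": 0, "wx": 0, "wy": 0, "wz": 0},
  ],
)

```text
time: 15.72
eef_pos: [439.0, 331.3, 38.8]
orientation: [0.989, 0.149, 0.0, -0.0]
ft_force: [0.3, 0.4, 1.4]
finger_gap: 47.1
finger_force: 0.0
```

>>> servo_tool(
  commands=[
    {"jaw": -0.4, "tx": 0, "ty": 0, "tz": 0, "wx": 0, "wy": 0, "wz": 0},
    {"jaw": -0.4, "tx": 0, "ty": 0, "tz": 0, "wx": 0, "wy": 0, "wz": 0},
    {"jaw": -0.4, "tx": 0, "ty": 0, "tz": 0, "wx": 0, "wy": 0, "wz": 0},
    {"jaw": -0.4, "tx": 0, "ty": 0, "tz": 0, "wx": 0, "wy": 0, "wz": 0},
  ],
)

```text
time: 16.23
eef_pos: [439.2, 331.7, 39.6]
orientation: [0.989, 0.149, 0.001, -0.0]
ft_force: [-1.9, -1.0, 6.6]
finger_gap: 31.0
finger_force: 29.5
```

>>> servo_tool(
  commands=[
    {"jaw": -0.4, "tx": 0, "ty": 0, "tz": 0.25, "wx": 0, "wy": 0, "wz": 0},
    {"jaw": -0.4, "tx": 0, "ty": 0, "tz": 0.8, "wx": 0, "wy": 0, "wz": 0},
    {"jaw": -0.4, "tx": 0, "ty": 0, "tz": 0.8, "wx": 0, "wy": 0, "wz": 0},
    {"jaw": -0.4, "tx": 0, "ty": 0, "tz": 0.7, "wx": 0, "wy": 0, "wz": 0},
    {"jaw": -0.4, "tx": 0.35, "ty": -0.5, "tz": 0, "wx": 0, "wy": 0, "wz": 0},
    {"jaw": -0.4, "tx": 0.35, "ty": -0.9, "tz": 0, "wx": 0, "wy": 0, "wz": 0},
    {"jaw": -0.4, "tx": 0.35, "ty": -0.9, "tz": 0, "wx": 0, "wy": 0, "wz": 0},
    {"jaw": -0.4, "tx": 0.35, "ty": -0.9, "tz": 0, "wx": 0, "wy": 0, "wz": 0},
  ],
)

```text
time: 17.23
eef_pos: [495.1, 202.2, 141.0]
orientation: [0.989, 0.149, 0.0, -0.0]
ft_force: [0.3, -0.0, -1.1]
finger_gap: 30.9
finger_force: 29.9
```

>>> servo_tool(
  commands=[
    {"jaw": -0.4, "tx": 0.35, "ty": -0.9, "tz": 0, "wx": 0, "wy": 0, "wz": 0},
    {"jaw": -0.4, "tx": 0.35, "ty": -0.9, "tz": 0, "wx": 0, "wy": 0, "wz": 0},
    {"jaw": -0.4, "tx": 0.35, "ty": -0.9, "tz": 0, "wx": 0, "wy": 0, "wz": 0},
    {"jaw": -0.4, "tx": 0.35, "ty": -0.9, "tz": 0, "wx": 0, "wy": 0, "wz": 0},
    {"jaw": -0.4, "tx": 0, "ty": 0, "tz": 0, "wx": 0, "wy": 0, "wz": 0},
    {"jaw": -0.4, "tx": 0, "ty": 0, "tz": 0, "wx": 0, "wy": 0, "wz": 0},
  ],
)

```text
time: 17.98
eef_pos: [550.4, 60.0, 140.8]
orientation: [0.989, 0.149, 0.0, -0.0]
ft_force: [-0.6, 0.0, -1.1]
finger_gap: 30.7
finger_force: 29.9
```

```bash
cat >> h.py <<'E'
def wood2(im):
    return cv2.morphologyEx(cv2.inRange(cv2.cvtColor(im,cv2.COLOR_BGR2HSV),(8,80,50),(25,255,255)),cv2.MORPH_CLOSE,np.ones((5,5),np.uint8))
E
python3 - <<'E'
from h import *
i=manip.camera_info("wrist"); im=manip.capture("wrist"); cv2.imwrite("pics/w10.png",im)
s=manip.observe();print(s['eef_pos'],s['finger_gap'],s['time'])
for o in circles(im,i,wood2(im),9): print(np.round(o,1).tolist())
E
```

```text
[550.31067302  60.60266084 140.78151737] 30.921970947573932 18.025
[623.7, 19.5, 97.0, 0.1, 269.0, 42.0, 128.0, 132.0]
[636.2, 171.6, 109.5, 0.2, 62.0, 0.0, 154.0, 108.0]
```

>>> servo_tool(
  commands=[
    {"jaw": -0.4, "tx": 0.8, "ty": -0.5, "tz": 0, "wx": 0, "wy": 0, "wz": 0},
    {"jaw": -0.4, "tx": 0.8, "ty": -0.4, "tz": -0.2, "wx": 0, "wy": 0, "wz": 0},
    {"jaw": -0.4, "tx": 0.22, "ty": -0.11, "tz": -0.8, "wx": 0, "wy": 0, "wz": 0},
    {"jaw": -0.4, "tx": 0, "ty": 0, "tz": -0.9, "wx": 0, "wy": 0, "wz": 0},
    {"jaw": -0.4, "tx": 0, "ty": 0, "tz": -0.6, "wx": 0, "wy": 0, "wz": 0},
    {"jaw": -0.4, "tx": 0, "ty": 0, "tz": -0.25, "wx": 0, "wy": 0, "wz": 0},
    {"jaw": -0.4, "tx": 0, "ty": 0, "tz": -0.17, "wx": 0, "wy": 0, "wz": 0},
    {"jaw": -0.4, "tx": 0, "ty": 0, "tz": 0, "wx": 0, "wy": 0, "wz": 0},
  ],
)

```text
time: 19.02
eef_pos: [624.0, 19.6, 24.4]
orientation: [0.989, 0.15, 0.001, -0.0]
ft_force: [-0.1, 0.1, -0.8]
finger_gap: 30.8
finger_force: 29.9
```

>>> servo_tool(
  commands=[
    {"jaw": -0.4, "tx": 0, "ty": 0, "tz": -0.04, "wx": 0, "wy": 0, "wz": 0},
    {"jaw": -0.4, "tx": 0, "ty": 0, "tz": 0, "wx": 0, "wy": 0, "wz": 0},
  ],
)

```text
time: 19.27
eef_pos: [624.3, 19.2, 23.6]
orientation: [0.989, 0.149, 0.001, 0.0]
ft_force: [-1.1, 0.7, 4.7]
finger_gap: 31.1
finger_force: 30.5
```

Contact is at the floor height (23.6 − 18.6 = 5 mm). I'm releasing and going back for cog_d.

>>> servo_tool(
  commands=[
    {"jaw": 0.1, "tx": 0, "ty": 0, "tz": 0.02, "wx": 0, "wy": 0, "wz": 0},
    {"jaw": 0.1, "tx": 0, "ty": 0, "tz": 0.03, "wx": 0, "wy": 0, "wz": 0},
    {"jaw": 0.1, "tx": 0, "ty": 0, "tz": 0.1, "wx": 0, "wy": 0, "wz": 0},
    {"jaw": 0.1, "tx": 0, "ty": 0, "tz": 0.8, "wx": 0, "wy": 0, "wz": 0},
    {"jaw": 0.1, "tx": 0, "ty": 0, "tz": 1, "wx": 0, "wy": 0, "wz": 0},
    {"jaw": 0.1, "tx": -0.4, "ty": 0.6, "tz": 1, "wx": 0, "wy": 0, "wz": 0},
    {"jaw": 0.1, "tx": -0.6, "ty": 0.9, "tz": 0, "wx": 0, "wy": 0, "wz": 0},
    {"jaw": 0.1, "tx": -0.6, "ty": 0.9, "tz": 0, "wx": 0, "wy": 0, "wz": 0},
  ],
)

```text
time: 20.27
eef_pos: [559.2, 115.8, 141.1]
orientation: [0.989, 0.149, 0.001, 0.0]
ft_force: [-0.3, -0.6, 0.1]
finger_gap: 46.8
finger_force: 0.0
```

>>> servo_tool(
  commands=[
    {"jaw": 0.1, "tx": -0.6, "ty": 1, "tz": 0, "wx": 0, "wy": 0, "wz": 0},
    {"jaw": 0.1, "tx": -0.6, "ty": 1, "tz": 0, "wx": 0, "wy": 0, "wz": 0},
    {"jaw": 0.1, "tx": -0.6, "ty": 1, "tz": 0, "wx": 0, "wy": 0, "wz": 0},
    {"jaw": 0.1, "tx": -0.6, "ty": 1, "tz": 0, "wx": 0, "wy": 0, "wz": 0},
    {"jaw": 0.1, "tx": -0.4, "ty": 1, "tz": 0, "wx": 0, "wy": 0, "wz": 0},
    {"jaw": 0.1, "tx": -0.22, "ty": 0.41, "tz": 0, "wx": 0, "wy": 0, "wz": 0},
    {"jaw": 0.1, "tx": 0, "ty": 0, "tz": 0, "wx": 0, "wy": 0, "wz": 0},
  ],
)

```text
time: 21.15
eef_pos: [438.2, 332.0, 140.2]
orientation: [0.989, 0.15, -0.0, 0.0]
ft_force: [-0.1, -0.4, 0.1]
finger_gap: 47.2
finger_force: 0.0
```

```bash
python3 - <<'E'
from h import *
i=manip.camera_info("wrist"); im=manip.capture("wrist"); t=manip.capture("top")
s=manip.observe();print(s['eef_pos'],s['time'],proj(i,[[438.8,332.4,21]]),proj(manip.camera_info("top"),[[623.6,20,5],[485.6,27.6,5]]))
cv2.imwrite("pics/w11.png",np.hstack([im[140:340,150:400],cv2.resize(t[120:240,300:380],(267,400))[:200],cv2.resize(t[120:240,300:380],(267,400))[200:]]))
E
```

```text
[439.65166343 329.64689653 139.90419303] 21.25 [[252.38115154 187.81633765]] [[340.32620743 147.45013844]
 [339.1276347  204.3057821 ]]
```

View pics/w11.png

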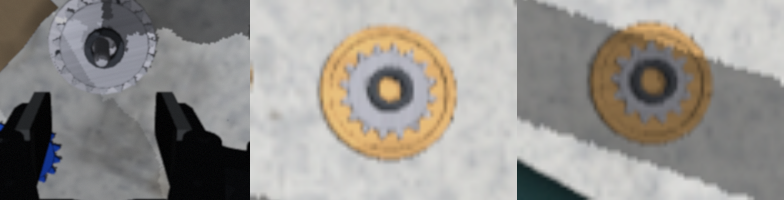

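Cogs b and c are both centred in their pads, and cog_d's hub is at (253,187), as predicted. Now cog_d.

>>> servo_tool(
  commands=[
    {"jaw": 0.1, "tx": 0, "ty": 0, "tz": -0.8, "wx": 0, "wy": 0, "wz": 0},
    {"jaw": 0.1, "tx": 0, "ty": 0, "tz": -0.8, "wx": 0, "wy": 0, "wz": 0},
    {"jaw": 0.1, "tx": 0, "ty": 0, "tz": -0.8, "wx": 0, "wy": 0, "wz": 0},
    {"jaw": 0.1, "tx": 0, "ty": 0, "tz": -0.3, "wx": 0, "wy": 0, "wz": 0},
    {"jaw": 0.1, "tx": 0, "ty": 0, "tz": -0.165, "wx": 0, "wy": 0, "wz": 0},
    {"jaw": 0.1, "tx": 0, "ty": 0, "tz": 0, "wx": 0, "wy": 0, "wz": 0},
  ],
)

```text
time: 22.0
eef_pos: [439.3, 331.2, 25.9]
orientation: [0.989, 0.149, 0.0, -0.0]
ft_force: [-0.1, -0.4, 0.6]
finger_gap: 46.7
finger_force: 0.0
```

>>> servo_tool(
  commands=[
    {"jaw": -0.4, "tx": 0, "ty": 0, "tz": 0, "wx": 0, "wy": 0, "wz": 0},
    {"jaw": -0.4, "tx": 0, "ty": 0, "tz": 0, "wx": 0, "wy": 0, "wz": 0},
    {"jaw": -0.4, "tx": 0, "ty": 0, "tz": 0, "wx": 0, "wy": 0, "wz": 0},
    {"jaw": -0.4, "tx": 0, "ty": 0, "tz": 0, "wx": 0, "wy": 0, "wz": 0},
  ],
  squeeze=35,
)

```text
time: 22.5
eef_pos: [439.4, 331.7, 26.8]
orientation: [0.989, 0.149, 0.001, -0.0]
ft_force: [-1.8, -1.8, 6.5]
finger_gap: 30.4
finger_force: 34.4
```

>>> servo_tool(
  commands=[
    {"jaw": -0.4, "tx": 0, "ty": 0, "tz": 0.25, "wx": 0, "wy": 0, "wz": 0},
    {"jaw": -0.4, "tx": 0, "ty": 0, "tz": 0.8, "wx": 0, "wy": 0, "wz": 0},
    {"jaw": -0.4, "tx": 0, "ty": 0, "tz": 0.8, "wx": 0, "wy": 0, "wz": 0},
    {"jaw": -0.4, "tx": 0, "ty": 0, "tz": 0.8, "wx": 0, "wy": 0, "wz": 0},
    {"jaw": -0.4, "tx": 0.6, "ty": -0.5, "tz": 0.25, "wx": 0, "wy": 0, "wz": 0},
    {"jaw": -0.4, "tx": 0.8, "ty": -0.7, "tz": 0, "wx": 0, "wy": 0, "wz": 0},
    {"jaw": -0.4, "tx": 0.8, "ty": -0.7, "tz": 0, "wx": 0, "wy": 0, "wz": 0},
    {"jaw": -0.4, "tx": 0.6, "ty": -0.5, "tz": 0, "wx": 0, "wy": 0, "wz": 0},
  ],
)

```text
time: 23.5
eef_pos: [552.1, 233.6, 142.1]
orientation: [0.989, 0.148, 0.0, 0.0]
ft_force: [0.6, -0.5, -0.4]
finger_gap: 30.1
finger_force: 34.9
```

```bash
python3 - <<'E'
from h import *
i=manip.camera_info("wrist"); im=manip.capture("wrist"); cv2.imwrite("pics/w12.png",im)
s=manip.observe();print(s['eef_pos'],s['finger_gap'],s['finger_force'],s['time'])
for o in circles(im,i,wood2(im),9): print(np.round(o,1).tolist())
E
```

```text
[555.70162441 229.79633705 141.98486909] 30.460333923556977 34.85728897154331 23.55
[485.8, 30.2, 87.7, 1.4, 413.0, 272.0, 82.0, 62.0]
[432.2, 430.3, 109.9, 8.2, 0.0, 189.0, 64.0, 123.0]
[624.4, 23.8, 97.2, 0.8, 466.0, 122.0, 46.0, 111.0]
[636.0, 173.5, 109.0, 0.2, 289.0, 27.0, 145.0, 148.0]
[614.0, 326.0, 73.8, 0.2, 108.0, 18.0, 101.0, 104.0]
```

>>> servo_tool(
  commands=[
    {"jaw": -0.4, "tx": 0.8, "ty": -0.6, "tz": 0, "wx": 0, "wy": 0, "wz": 0},
    {"jaw": -0.4, "tx": 0.8, "ty": -0.6, "tz": -0.2, "wx": 0, "wy": 0, "wz": 0},
    {"jaw": -0.4, "tx": 0.52, "ty": -0.39, "tz": -0.8, "wx": 0, "wy": 0, "wz": 0},
    {"jaw": -0.4, "tx": 0, "ty": 0, "tz": -0.9, "wx": 0, "wy": 0, "wz": 0},
    {"jaw": -0.4, "tx": 0, "ty": 0, "tz": -0.6, "wx": 0, "wy": 0, "wz": 0},
    {"jaw": -0.4, "tx": 0, "ty": 0, "tz": -0.25, "wx": 0, "wy": 0, "wz": 0},
    {"jaw": -0.4, "tx": 0, "ty": 0, "tz": -0.2, "wx": 0, "wy": 0, "wz": 0},
    {"jaw": -0.4, "tx": 0, "ty": 0, "tz": 0, "wx": 0, "wy": 0, "wz": 0},
  ],
)

```text
time: 24.55
eef_pos: [636.1, 172.2, 24.4]
orientation: [0.989, 0.149, 0.001, -0.0]
ft_force: [-0.8, -0.3, -1.0]
finger_gap: 30.3
finger_force: 34.9
```

>>> servo_tool(
  commands=[
    {"jaw": -0.4, "tx": 0, "ty": 0, "tz": -0.03, "wx": 0, "wy": 0, "wz": 0},
    {"jaw": -0.4, "tx": 0, "ty": 0, "tz": 0, "wx": 0, "wy": 0, "wz": 0},
  ],
)

```text
time: 24.8
eef_pos: [636.3, 172.2, 23.9]
orientation: [0.989, 0.149, 0.001, -0.0]
ft_force: [-1.3, -0.3, 5.8]
finger_gap: 30.5
finger_force: 35.5
```

Contact at floor height (23.9 − 18.8 ≈ 5 mm). I'm releasing and retreating upwards.

>>> servo_tool(
  commands=[
    {"jaw": 0.1, "tx": 0, "ty": 0, "tz": 0.02, "wx": 0, "wy": 0, "wz": 0},
    {"jaw": 0.1, "tx": 0, "ty": 0, "tz": 0.03, "wx": 0, "wy": 0, "wz": 0},
    {"jaw": 0.1, "tx": 0, "ty": 0, "tz": 0.1, "wx": 0, "wy": 0, "wz": 0},
    {"jaw": 0.1, "tx": 0, "ty": 0, "tz": 0.8, "wx": 0, "wy": 0, "wz": 0},
    {"jaw": 0.1, "tx": 0, "ty": 0, "tz": 1, "wx": 0, "wy": 0, "wz": 0},
    {"jaw": 0.1, "tx": -0.8, "ty": 0, "tz": 1, "wx": 0, "wy": 0, "wz": 0},
    {"jaw": 0.1, "tx": -1, "ty": 0, "tz": 1, "wx": 0, "wy": 0, "wz": 0},
    {"jaw": 0.1, "tx": -1, "ty": 0, "tz": 0.5, "wx": 0, "wy": 0, "wz": 0},
  ],
)

```text
time: 25.8
eef_pos: [523.3, 172.3, 202.7]
orientation: [0.989, 0.149, 0.002, -0.0]
ft_force: [0.8, 0.8, 1.1]
finger_gap: 46.9
finger_force: 0.0
```

>>> servo_tool(
  commands=[
    {"jaw": 0.1, "tx": -1, "ty": 0, "tz": 0, "wx": 0, "wy": 0, "wz": 0},
    {"jaw": 0.1, "tx": -0.4, "ty": 0, "tz": 0, "wx": 0, "wy": 0, "wz": 0},
    {"jaw": 0.1, "tx": 0, "ty": 0, "tz": 0, "wx": 0, "wy": 0, "wz": 0},
    {"jaw": 0.1, "tx": 0, "ty": 0, "tz": 0, "wx": 0, "wy": 0, "wz": 0},
  ],
)

```text
time: 26.3
eef_pos: [469.0, 171.7, 200.3]
orientation: [0.989, 0.149, 0.0, -0.0]
ft_force: [-0.1, 0.5, 0.5]
finger_gap: 47.1
finger_force: 0.0
```

```bash
python3 - <<'E'
from h import *
i=manip.camera_info("wrist"); im=manip.capture("wrist"); t=manip.capture("top"); s=manip.observe();print(s['eef_pos'],s['time'])
cv2.imwrite("pics/w13.png",np.hstack([cv2.resize(im,(427,320)),cv2.resize(t[110:230,190:370],(373,249)) if 0 else cv2.copyMakeBorder(cv2.resize(t[110:230,190:370],(373,249)),0,71,0,0,0)]))
E
```

```text
[468.64368896 171.72655803 200.01794753] 26.4
```

View pics/w13.png

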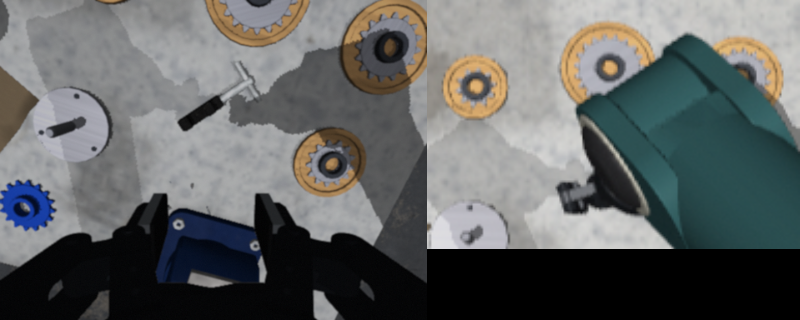

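All four cogs lie flat in their own pads. In the wrist panel they are d at (258,5), c at (390,48) and b at (332,163), and in the top panel a is at (476,87) and d at (610,67). The post is bare, the chain tool is where it was, and the gripper is clear.

```bash
python3 -c "
from workcell import manip
print(manip.sign_off())"
```

```text
the job is handed in; nothing more can be done
None
```

All four cogs were placed hub up in the pads of their own size, in order from smallest to largest, and the job was handed in at about 26 s; the hand-in call returned no verdict.

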